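# Fit a bayonet lamp in a chromatography detector and hold it home

## Task

Fit the spare lamp with the blue grip into the open lamp port of the detector: put its two pins in at the slots of the collar, push it down against the spring until its flange is flat on the collar, and twist it a quarter turn clockwise (seen from above), against the shutter spring, as far as it goes. It springs back if you let go, so finish while still gripping it there, pressed down and turned fully home, ready for me to do up the clamp screws. Leave the orange-grip lamp in its carton, and the bottles and the vial rack where they stand.

Things in the scene. Friction and masses are not known exactly. Their poses are not given: they have to be found in the camera images.
- uv_lamp: The lamp to fit, about 180 g: aluminium cartridge with a blue grip bar, upright in one of the carton's two pockets. Origin: centre of the underside of its round flange (58 mm wide, 6 mm thick), z up its axis. Below it a barrel, 32 mm diameter, 46 mm long, foot tapered, with two opposite round bayonet pins (8 mm thick) along its +x and -x, 22 mm below the origin, ends 23 mm from the axis.
- uv_grip (a point): Middle of the blue grip bar, on the lamp's axis 25 mm above the flange's underside; axes as the lamp's. The bar stands on the flange: 50 mm long along x (in line with the pins), 16 mm thick along y, its top 40 mm above the flange's underside. Red marks on the flange stand over the pins. Half a turn makes no difference: the lamp fits either way round.
- vis_lamp: The other spare lamp, the same but with an orange grip bar, in the other pocket of the carton, 112 mm from the first between centres. Stays where it is.
- carton: Fixed cardboard carton with dark foam insert, 131 x 231 mm, 60 mm high; origin: centre of its underside, z up. The lamps' flanges rest on its flush top, their barrels hang loosely in two square pockets, 48 mm wide, 54 mm deep, 56 mm either side of its middle along its y. Each lamp is turned up to about 35 degrees either way from the carton.
- detector: Fixed white instrument, 360 mm deep (its x) x 260 mm wide (its y) x 140 mm high, origin at the centre of its underside, front towards the robot. In its top is an open bay, 124 mm square and 18 mm deep, with the round lamp port in the middle. Behind the bay the service cover is slid back, 8 mm above the top.
- slot (a point): Middle of the mouth of one of the two entry slots for the pins, 21.5 mm from port along its +x, on the collar's upper face; the other lies opposite, at -x. Each is 13 mm wide and opens out of the bore to 25.5 mm from its centre; red marks beside them. From the slots the lamp turns only clockwise seen from above; home is a quarter turn on, grip bar along the port's y (green marks).
- port (a point): Centre of the lamp port, on the upper face of its collar (140 mm above the bench); axes as the detector's. Collar 84 mm wide, bore 36 mm. Its lip is 14 mm thick: the lamp can turn only with its flange less than 4 mm above the collar, pins under the lip. Four brass clamp screws (8 mm wide, 5 mm high) stand on it clear of the flange, 37 mm from the centre, midway between the marks.
- contact (a joint): Sprung contact plunger at the bottom of the port: 0 free, grows (m) as it is pressed down. The lamp's foot meets it when the flange is 10 mm above the collar; it pushes up with 2.4 N there, 6 N when the pins come free of the lip, 8.4 N with the flange flat on the collar (0.010).
- shutter (a joint): Sprung safety-shutter ring under the lip, rad: 0 closed, 1.43 against its stop. After about 0.14 rad of free play, turning the lamp clockwise drives it, so the lamp's quarter turn brings it to its stop; its spring resists with 0.06 N m rising to 0.17 N m, and turns lamp and ring back towards closed when let go (friction may stop them part way).
- bottle: Amber bottle, 68 mm diameter, 135 mm high, black cap, standing on the bench; origin under its centre. Bystander.
- small_bottle: Small amber bottle, 52 mm diameter, 100 mm high, black cap, on the bench; origin under its centre. Bystander.
- vial_rack: Blue rack of small vials, 70 x 110 mm, 45 mm high, on the bench; origin under its centre. Bystander.
Mind the look-alikes: they are no part of the job. What is shaped like the uv_lamp but pink or yellow is not meant.

How it is judged:
By the outcome, as a careful person would: the job done as asked, in the order asked, and still so for the second after the job is handed in, while the arm keeps its last pose, push and grip.
It also fails if it takes over 45 s, if anything falls off the work surface, if the arm or the gripper's body presses on something with over 40 N, if the wrist force passes 120 N, or if a joint passes its speed limit or range.

## Robot

A 6-joint arm with a two-finger parallel gripper is mounted at the origin on the work surface. World frame = base frame: x ahead of the robot, y to its left, z up, the work surface at z = 0. Lengths are in m, angles in rad, forces in N, time in s.
With the tool pointing down it reaches from about 0.35 to 0.95 m from the base axis. Payload 17.4 kg.
Tool frame: the origin (TCP) lies on the centre line of the jaws, within the pads' length; the fingertips stand arm.tip_reach ahead of it and the grasp point (between the pads) lies 6 mm ahead of it (arm.tip_reach is the distance from the TCP to the fingertips, in m); x points along the fingers, y is the direction in which the jaws open and shut, and the axes are right-handed (so a half turn about x gives the same grasp; the last joint's range is limited). The gripper opens to 93 mm and grips with 3 to 60 N. Pads are 15 mm wide; open, the fingers measure 128 mm over their backs; the gripper's body (75 mm by 188 mm) begins 65 mm behind the grasp point.
Start: joints at [-1.188, 0.116, 1.442, -0, 1.584, -0.038], TCP at [0.276, -0.616, 0.244] pointing down, gripper open.
Joint ranges: [-2.83, 2.83], [-0.83, 2.19], [0.07, 2.5], [-1.14, 4.28], [0.01, 3], [-2.97, 2.97]. Speed limits (rad/s): [1.89, 1.89, 2.22, 3.14, 3.14, 3.14].

## Interface

Orientations are given as a 3x3 rotation matrix whose columns are the frame's x, y, z axes.
In Python, from workcell import arm, vision gives the robot as it stands.
- The arm moves only by the tool play_rows, never from a script. Its argument "steps" is a list that holds one entry, the list of rows, each a list of 5 numbers: the closure, from -1 (fully open) to 1 (shut), then the shift along the tool's x, y, z in m, then the turn about the tool's x in degrees. A call has 1 to 20 rows; each row is the pose to reach, as a shift and turn from the pose commanded when the call began, along the tool's axes at that moment; what a row does not reach only later rows make up. A row lasts 1/10 s, in which the tool goes at most 50 mm and 8.59 degrees, less where a joint would pass 70% of its speed; a pose out of reach is approached as far as the arm can. A call with a gripper value outside its range is refused whole. The fingers move at their own pace and stop on an object; the grip force is fixed at half the most. Time passes only in rows, so rows that repeat a pose let the fingers close. It gives the time, the measured TCP pose, the force and the opening at its end, in the units of the state.
- arm.get_obs(): the state, without advancing time (a new reading comes with each control period).
- vision.grab_frame(name): name is "scene" or "side" or "wrist"; returns a dict with "frame" (400x640x3 uint8, red, green, blue), "fx", "fy", "cx", "cy" (pixels), "k1" (the pictures are not rectified: a ray, as slopes to the right and down, at radius r is drawn at 1 + k1 r^2 times it, then the intrinsics apply), "pose" (4x4, takes a point from camera to world coordinates). Camera axes: x right, y down, z forward; pixel columns grow to the right and rows downward; lengths in m; the calibration is good to about 2 mm. A picture is of the moment at which its call begins. There is no depth.
- arm.close_job(): hands the job in, once; it reports no verdict.
The state is a dict: "clock": time; "qpos": joint angles; "dq": joint speeds; "joint_torque": joint torques, N m; "eef_pos": TCP position; "orientation": TCP orientation; "contact_force": force on the tool from outside, world axes, zero at the start; "ft_torque": the same for the moment, N m; "opening": opening from 0.0 (shut) to 1.0 (fully open).
Only numpy, scipy, OpenCV 4.12 (cv2) and the standard library are available. Lean on these libraries where they do the work, as an engineer would, in place of code of your own. Each camera call takes 0.05 s, during which the arm holds its last target.

## Working session

There is one attempt and no reset: what is moved stays moved. The work goes in short steps, Python scripts to look and compute and a tool call to move; the robot and the scene stay as the last step left them, time stands still between calls to the robot, and variables do not carry over. Pictures are saved under pics/ and viewed, and the job is handed in when it is done.

Besides the shell and the picture viewer there is one more tool, called after "Call:" in YAML: its name, and indented under it one key for each argument. play_rows: Moves the arm, as the interface text tells. Its arguments: {"type":"object","properties":{"steps":{"type":"array"}},"required":["steps"]}

```bash
ls; mkdir -p pics; cat > h.py <<'E'
import numpy as np, cv2
from workcell import arm, vision
def grab(n, save=None):
    f=vision.grab_frame(n)
    if save: cv2.imwrite('pics/'+save, f['frame'][:,:,::-1])
    return f
def ray(f,u,v):
    K=np.array([[f['fx'],0,f['cx']],[0,f['fy'],f['cy']],[0,0,1.]])
    p=cv2.undistortPoints(np.array([[[u,v]]],float),K,np.array([f['k1'],0,0,0.]))[0,0]
    P=np.array(f['pose']); d=P[:3,:3]@np.array([p[0],p[1],1]); return P[:3,3],d/np.linalg.norm(d)
def onz(f,u,v,z):
    o,d=ray(f,u,v); return o+d*(z-o[2])/d[2]
def proj(f,X):
    P=np.array(f['pose']); c=P[:3,:3].T@(np.array(X)-P[:3,3]); a=c[:2]/c[2]; r2=a@a
    a=a*(1+f['k1']*r2); return a*[f['fx'],f['fy']]+[f['cx'],f['cy']]
def tri(rays):
    A=np.zeros((3,3));b=np.zeros(3)
    for o,d in rays:
        M=np.eye(3)-np.outer(d,d);A+=M;b+=M@o
    x=np.linalg.solve(A,b); return x,[np.linalg.norm((np.eye(3)-np.outer(d,d))@(x-o)) for o,d in rays]
E
python3 - <<'E'
from h import *
import pickle
print(arm.get_obs(), arm.tip_reach)
F={n:grab(n,n+'0.png') for n in ('scene','side','wrist')}
pickle.dump(F,open('f0.pkl','wb'))
for n in F: print(n,{k:np.round(v,3).tolist() for k,v in F[n].items() if k!='frame'})
E
```

```text
pics
{'clock': 0.0, 'qpos': array([-1.18782037e+00,  1.16456356e-01,  1.44226892e+00, -3.11872709e-05,
        1.58400970e+00, -3.78184884e-02]), 'dq': array([ 0.00013228,  0.00270083,  0.00042548,  0.00038597, -0.00047735,
       -0.00011158]), 'joint_torque': array([-2.33110790e-03, -7.21266961e+01, -6.22614312e+01,  7.78428256e-02,
        2.37616024e-02, -1.00920256e-04]), 'eef_pos': array([ 0.27563171, -0.61595789,  0.24292288]), 'orientation': array([[-4.55791036e-04,  4.08485106e-01, -9.12764871e-01],
       [ 1.04791496e-03, -9.12764270e-01, -4.08485360e-01],
       [-9.99999347e-01, -1.14268393e-03, -1.20278798e-05]]), 'contact_force': array([-0.03469256,  0.03701591, -0.56863848]), 'ft_torque': array([ 0.02616521,  0.04145522, -0.08709196]), 'opening': 1.0037149234198646} 0.025
scene {'fx': 402.467, 'fy': 402.467, 'cx': 321.787, 'cy': 195.777, 'k1': -0.098, 'pose': [[-0.798, 0.486, -0.358, 0.92], [0.603, 0.637, -0.48, 0.325], [-0.005, -0.598, -0.801, 0.865], [0.0, 0.0, 0.0, 1.0]]}
side {'fx': 427.798, 'fy': 427.798, 'cx': 315.34, 'cy': 190.066, 'k1': -0.016, 'pose': [[-0.916, -0.226, 0.332, 0.151], [-0.401, 0.475, -0.783, 0.863], [0.019, -0.851, -0.525, 0.786], [0.0, 0.0, 0.0, 1.0]]}
wrist {'fx': 342.214, 'fy': 342.214, 'cx': 318.854, 'cy': 201.242, 'k1': -0.008, 'pose': [[0.408, -0.884, -0.229, 0.339], [-0.913, -0.395, -0.102, -0.587], [-0.0, 0.251, -0.968, 0.385], [0.0, 0.0, 0.0, 1.0]]}
```

View pics/scene0.png

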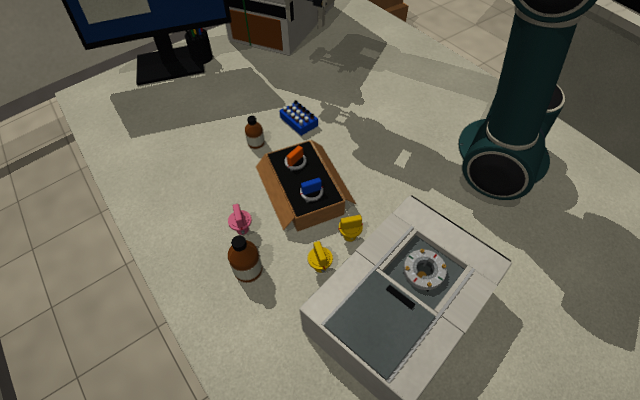

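View pics/side0.png

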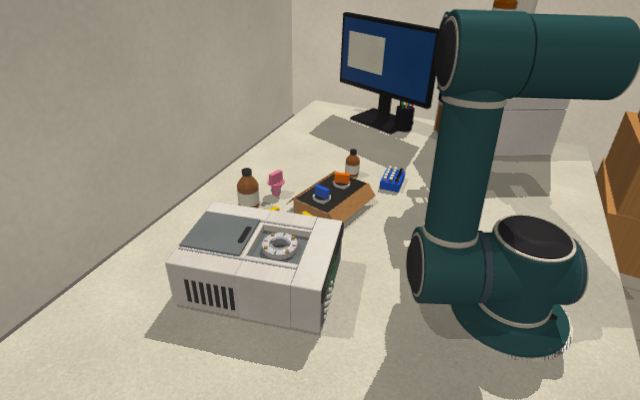

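View pics/wrist0.png

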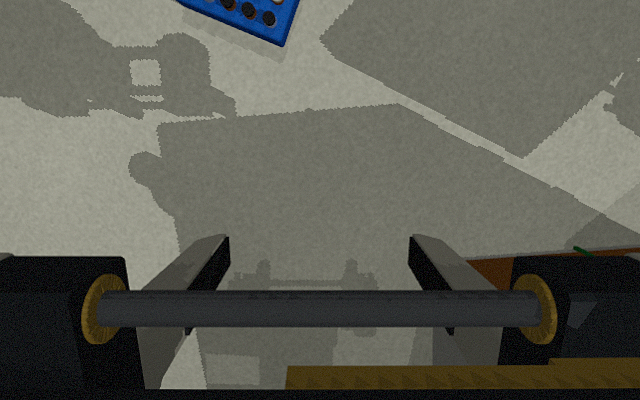

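The scene view shows the carton at about (305,185). It holds the blue-grip lamp at (311,187) and the orange-grip lamp at (295,157). The other candidates are a pink lamp (239,218), two yellow lamps (350,227) and (320,257), and a blue vial rack (298,118). The lamp meant is the blue one in the carton pocket at (311,187), and the port is at (426,268). I'll confirm with a crop and measure.

```bash
python3 - <<'E'
from h import *
import pickle
F=pickle.load(open('f0.pkl','rb'))
c1=cv2.resize(F['scene']['frame'][130:300,240:460],None,fx=3,fy=3,interpolation=cv2.INTER_CUBIC)
c2=cv2.resize(F['side']['frame'][160:290,220:400],None,fx=4,fy=4,interpolation=cv2.INTER_CUBIC)
cv2.imwrite('pics/c1.png',c1[:,:,::-1]);cv2.imwrite('pics/c2.png',c2[:,:,::-1])
R=[]
for n in('scene','side'):
    hsv=cv2.cvtColor(F[n]['frame'],cv2.COLOR_RGB2HSV)
    m=cv2.inRange(hsv,(105,120,60),(125,255,255))
    k,l,s,c=cv2.connectedComponentsWithStats(m)
    for i in range(1,k):
        if s[i,4]>40: print(n,s[i],c[i])
# rough
f=F['scene'];g=F['side']
print('blue tri',tri([ray(f,311,186),ray(g,322,191)]))
print('port tri',tri([ray(f,426,268),ray(g,280,244)]))
print('port@z',onz(f,426,268,.14),onz(g,280,244,.14))
E
```

```text
scene [280 109  38  26 324] [296.64197531 121.45061728]
scene [301 178  20  17 232] [310.89655172 185.40517241]
side [ 342   17   94   86 4426] [394.47695436  58.80478988]
side [380 169  25  23 285] [392.12631579 181.76491228]
side [315 184  15  15 164] [321.67073171 190.99390244]
blue tri (array([ 0.57327665, -0.18457914,  0.08502048]), [np.float64(0.001692820184039985), np.float64(0.0016928201840400803)])
port tri (array([0.5380411 , 0.15910675, 0.13916192]), [np.float64(0.0009185894822995128), np.float64(0.0009185894822994669)])
port@z [0.53919676 0.16004177 0.14      ] [0.53728503 0.15892038 0.14      ]
```

View pics/c1.png

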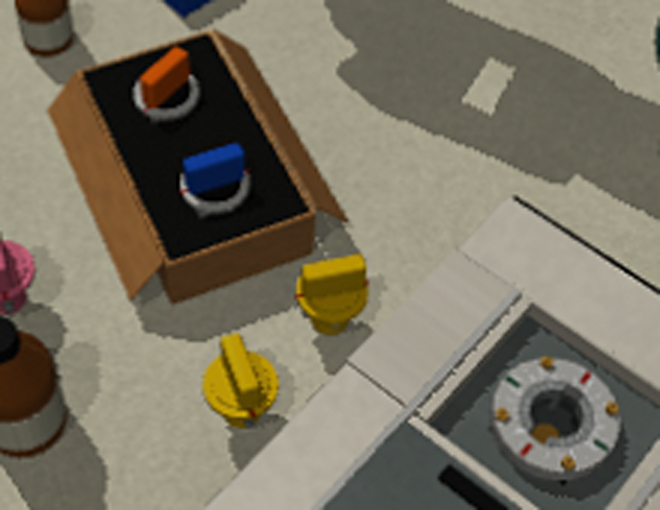

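View pics/c2.png

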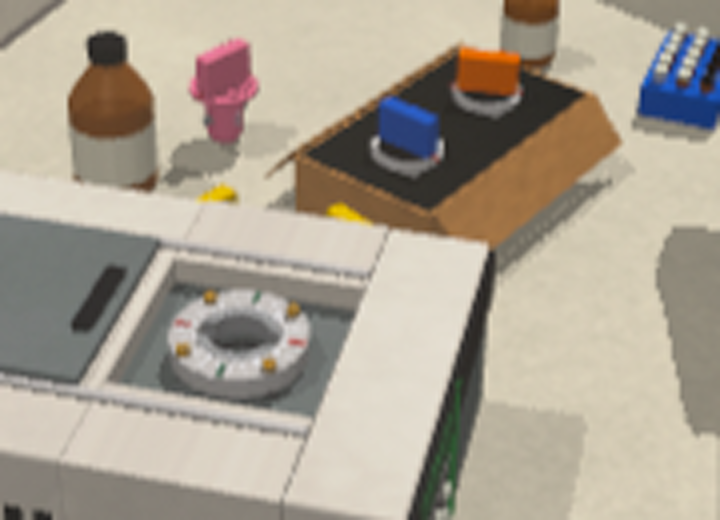

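Confirmed: the blue lamp sits upright in the carton with red marks on its flange, while the yellow and pink ones stand loose. Next I'll estimate the yaw angles and the first move.

```bash
cat >> h.py <<'E'
def az(v): return np.degrees(np.arctan2(v[1],v[0]))
def shift(target,R,p):  # world displacement -> tool axes
    return np.asarray(R).T@(np.asarray(target)-np.asarray(p))
E
python3 - <<'E'
from h import *
import pickle
F=pickle.load(open('f0.pkl','rb'))
f=F['scene'];g=F['side']
def s(u,v): return 240+u/3,130+v/3
def d(u,v): return 220+u/4,160+v/4
a=[onz(f,*s(587,378),.14),onz(f,*s(525,450),.14)]
b=[onz(g,*d(181,323),.14),onz(g,*d(297,342),.14)]
gr=[onz(f,*s(513,381),.14),onz(f,*s(599,443),.14)]
for q in(a,b,gr): print(np.round(q,4).tolist(),az(q[1]-q[0]),(q[0]+q[1])/2)
# bar, top edge
t=[onz(f,*s(183,162),.1),onz(f,*s(243,146),.1)]
t2=[onz(g,*d(381,100),.1),onz(g,*d(439,127),.1)]
for q in(t,t2): print(np.round(q,4).tolist(),az(q[1]-q[0]),np.linalg.norm(q[1]-q[0]),(q[0]+q[1])/2)
# carton front edge
c=[onz(f,*s(165,262),.06),onz(f,*s(315,212),.06)]
print(c,az(c[1]-c[0]))
E
```

```text
[[0.504, 0.1531, 0.14], [0.5751, 0.1651, 0.14]] 9.579669715248865 [0.53954503 0.1591344  0.14      ]
[[0.5751, 0.163, 0.14], [0.5041, 0.1496, 0.14]] -169.37327924144722 [0.5395915  0.15628905 0.14      ]
[[0.5457, 0.1237, 0.14], [0.5329, 0.1917, 0.14]] 100.65293757359991 [0.53928124 0.15771842 0.14      ]
[[0.5969, -0.1928, 0.1], [0.5482, -0.1767, 0.1]] 161.64575888854876 0.051259015555767035 [ 0.5725432  -0.18477355  0.1       ]
[[0.5968, -0.1884, 0.1], [0.5411, -0.1709, 0.1]] 162.58662653632712 0.05844933795998135 [ 0.56895544 -0.17963817  0.1       ]
[array([ 0.65062802, -0.14519512,  0.06      ]), array([ 0.52384115, -0.11085511,  0.06      ])] 164.84513292686148
```

```bash
python3 - <<'E'
from h import *
o=arm.get_obs(); R=o['orientation']
print(shift([.523,-.168,.25],R,o['eef_pos']), az(R[:,1]))
E
```

```text
[-0.00664161 -0.3078988  -0.40875447] -65.89122732017802
```

Call:
play_rows:
  steps:
    - [[-1,-0.005,-0.018,-0.024,-8],[-1,-0.007,-0.036,-0.048,-16],[-1,-0.007,-0.054,-0.072,-24],[-1,-0.007,-0.072,-0.096,-32],[-1,-0.007,-0.09,-0.12,-40],[-1,-0.007,-0.108,-0.144,-48],[-1,-0.007,-0.126,-0.168,-56],[-1,-0.007,-0.144,-0.192,-64],[-1,-0.007,-0.162,-0.216,-72],[-1,-0.007,-0.18,-0.24,-80],[-1,-0.007,-0.198,-0.264,-88],[-1,-0.007,-0.216,-0.288,-96],[-1,-0.007,-0.234,-0.312,-104],[-1,-0.007,-0.252,-0.336,-112],[-1,-0.007,-0.27,-0.36,-120],[-1,-0.007,-0.29,-0.384,-128],[-1,-0.007,-0.308,-0.409,-136],[-1,-0.007,-0.308,-0.409,-138],[-1,-0.007,-0.308,-0.409,-138],[-1,-0.007,-0.308,-0.409,-138]]

```text
clock: 2.15
eef_pos: [0.5231, -0.1681, 0.2505]
orientation: [[-0.0, 0.309, 0.951], [-0.0, 0.951, -0.309], [-1.0, -0.0, -0.0]]
contact_force: [0.3, -0.4, 1.0]
opening: 0.998
```

```bash
python3 - <<'E'
from h import *
import pickle
f=grab('wrist','w1.png'); pickle.dump(f,open('w1.pkl','wb')); print(np.round(f['pose'],4).tolist(), arm.get_obs()['qpos'])
E
```

```text
[[0.3097, 0.9203, 0.2389, 0.457], [0.9508, -0.2997, -0.0782, -0.1459], [-0.0004, 0.2513, -0.9679, 0.3923], [0.0, 0.0, 0.0, 1.0]] [-3.57710389e-01 -1.60606022e-01  1.70258071e+00 -7.03507306e-05
  1.59980605e+00 -1.61432948e+00]
```

View pics/w1.png

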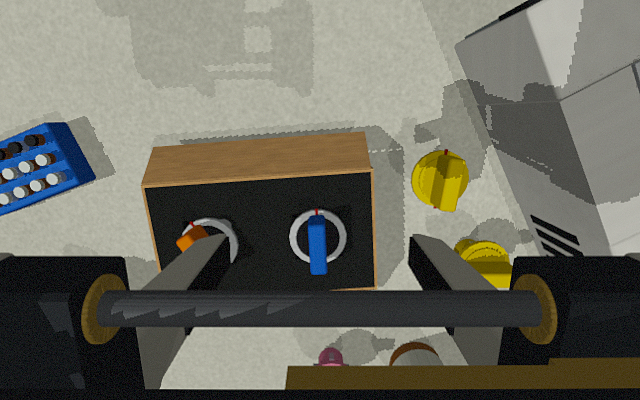

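The wrist view shows the blue lamp's flange ring centred near (318,238), with its bar running (316,215)–(318,272). The orange lamp is at (205,238) and the loose yellow ones are outside the carton. I'll move in tool +z for a second view.

Call:
play_rows:
  steps:
    - [[-1,0,0,0.025,0],[-1,0,0,0.05,0],[-1,0,0,0.05,0],[-1,0,0,0.05,0],[-1,0,0,0.05,0]]

```text
clock: 2.7
eef_pos: [0.5702, -0.1834, 0.2507]
orientation: [[-0.0, 0.308, 0.951], [0.0, 0.951, -0.308], [-1.0, -0.0, -0.0]]
contact_force: [-0.4, 0.2, 0.3]
opening: 1.002
```

```bash
cat > m.py <<'E'
from h import *
import pickle
def bluebox(f,box):
    fr=f['frame'];hsv=cv2.cvtColor(fr,cv2.COLOR_RGB2HSV)
    m=cv2.inRange(hsv,(100,120,40),(128,255,255)); M=np.zeros_like(m);x0,y0,x1,y1=box;M[y0:y1,x0:x1]=m[y0:y1,x0:x1]
    return M
def flange(f,box,thr=110):
    fr=f['frame'];hsv=cv2.cvtColor(fr,cv2.COLOR_RGB2HSV)
    m=((hsv[...,2]>thr)&(hsv[...,1]<60)).astype(np.uint8)*255
    m|=cv2.inRange(hsv,(100,120,40),(128,255,255))
    M=np.zeros_like(m);x0,y0,x1,y1=box;M[y0:y1,x0:x1]=m[y0:y1,x0:x1]
    return M
E
python3 - <<'E'
from m import *
f=grab('wrist','w2.png'); pickle.dump(f,open('w2.pkl','wb'))
print(arm.get_obs()['eef_pos'])
for n in('w1','w2'):
    f=pickle.load(open(n+'.pkl','rb'))
    c=f['frame'][130:290,250:400]; cv2.imwrite(f'pics/{n}c.png',cv2.resize(c,None,fx=3.5,fy=3.5,interpolation=cv2.INTER_CUBIC)[:,:,::-1])
E
```

```text
[ 0.57019214 -0.18333217  0.25087698]
```

View pics/w1c.png

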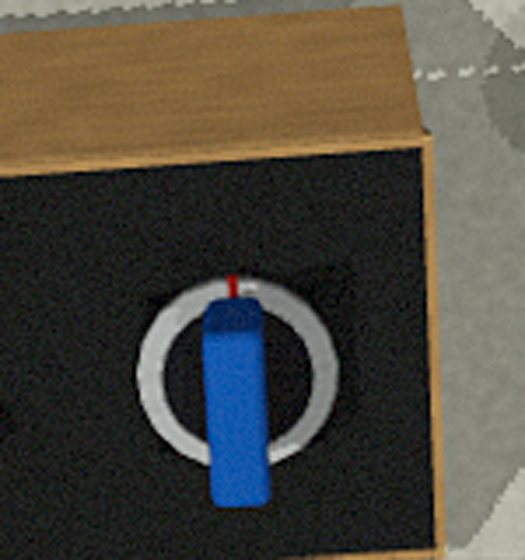

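View pics/w2c.png

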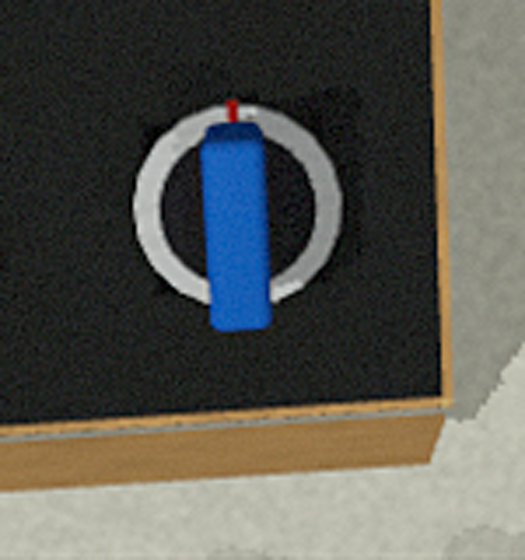

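```bash
python3 - <<'E'
from m import *
rays=[];rt=[]
for n,box in(('w1',(280,200,360,285)),('w2',(280,150,360,228))):
    f=pickle.load(open(n+'.pkl','rb')); fr=f['frame'];hsv=cv2.cvtColor(fr,cv2.COLOR_RGB2HSV)
    x0,y0,x1,y1=box
    w=np.zeros((400,640),np.uint8); w[y0:y1,x0:x1]=(((hsv[...,2]>90)&(hsv[...,1]<70))*255)[y0:y1,x0:x1]
    k,l,s,c=cv2.connectedComponentsWithStats(w)
    keep=np.isin(l,[i for i in range(1,k) if s[i,4]>60]).astype(np.uint8)*255
    # outer boundary points: ray-cast from centre, outermost
    cs,_=cv2.findContours(keep,cv2.RETR_EXTERNAL,cv2.CHAIN_APPROX_NONE)
    P=np.vstack([q[:,0] for q in cs]).astype(float); 
    b=bluebox(f,box)
    # undistort contour rays onto z=.066 and circle fit with robust outer
    Q=np.array([onz(f,u,v,.066)[:2] for u,v in P])
    c0=Q.mean(0)
    from scipy.optimize import least_squares
    for it in range(6):
        r=np.linalg.norm(Q-c0,axis=1); S=Q[r>0.0262]
        sol=least_squares(lambda p:np.linalg.norm(S-p[:2],axis=1)-p[2],[*c0,.029],loss='soft_l1',f_scale=.0005); c0=sol.x[:2]
    print(n,'flange centre @.066',sol.x,len(S))
    uv=proj(f,[*c0,.066]); rays.append(ray(f,*uv))
    # bar top: bright-blue face
    m=cv2.inRange(hsv,(100,150,130),(128,255,255)); M=np.zeros_like(m);M[y0:y1,x0:x1]=m[y0:y1,x0:x1]
    cs,_=cv2.findContours(M,cv2.RETR_EXTERNAL,cv2.CHAIN_APPROX_NONE); q=max(cs,key=cv2.contourArea)
    T=np.array([onz(f,u,v,.1)[:2] for u,v in q[:,0]]).astype(np.float32)*1000
    rc=cv2.minAreaRect(T); print(' bar rect@.1',rc); bx=cv2.boxPoints(rc)
    uv=proj(f,[*(np.array(rc[0])/1000),.1]); rt.append(ray(f,*uv))
    e=bx[1]-bx[0];e2=bx[2]-bx[1]; L=e if np.linalg.norm(e)>np.linalg.norm(e2) else e2; print(' bar az',az(L))
    # red mark
    rm=((hsv[...,2]>90)&(hsv[...,1]>150)&((hsv[...,0]<8)|(hsv[...,0]>172))); rm[:y0-5]=0;rm[y1:]=0;rm[:,:x0]=0;rm[:,x1:]=0
    v,u=np.nonzero(rm); 
    if len(u): X=onz(f,u.mean(),v.mean(),.066); print(' red',u.mean(),v.mean(),X,az(X[:2]-c0))
print(tri(rays),tri(rt))
E
```

```text
w1 flange centre @.066 [ 0.57255945 -0.18540519  0.02852292] 145
 bar rect@.1 ((572.4300537109375, -185.50730895996094), (14.905234336853027, 48.33953857421875), 74.82262420654297)
 bar az -15.177364
 red 316.2307692307692 211.0 [ 0.54622518 -0.17782269  0.066     ] 163.93714422492042
w2 flange centre @.066 [ 0.57268929 -0.18527957  0.02853596] 151
 bar rect@.1 ((572.5145263671875, -185.43026733398438), (15.027613639831543, 48.76652908325195), 74.92461395263672)
 bar az -15.075382
 red 316.2857142857143 161.21428571428572 [ 0.54630977 -0.17770791  0.066     ] 163.98505341936723
(array([ 0.57278066, -0.18539629,  0.06544608]), [np.float64(8.002137382952384e-05), np.float64(8.002137382952132e-05)]) (array([ 0.57257679, -0.18550503,  0.09966767]), [np.float64(4.9800967777074324e-05), np.float64(4.980096777707772e-05)])
```

Call:
play_rows:
  steps:
    - [[-1,0.03,-0.001,0.003,-3],[-1,0.065,-0.001,0.003,-3],[-1,0.1,-0.001,0.003,-3],[-1,0.125,-0.001,0.003,-3],[-1,0.14,-0.001,0.003,-3],[-1,0.15,-0.001,0.003,-3],[-1,0.156,-0.001,0.003,-3],[-1,0.156,-0.001,0.003,-3],[-1,0.156,-0.001,0.003,-3]]

```text
clock: 3.65
eef_pos: [0.5738, -0.1853, 0.0957]
orientation: [[0.001, 0.257, 0.966], [-0.0, 0.966, -0.257], [-1.0, -0.0, 0.001]]
contact_force: [-0.4, -0.1, 1.2]
opening: 0.998
```

```bash
python3 - <<'E'
from m import *
f=grab('wrist','w3.png'); pickle.dump(f,open('w3.pkl','wb')); o=arm.get_obs(); print(o['eef_pos'],o['contact_force'])
E
```

```text
[ 0.57378842 -0.18530121  0.09577255] [-0.40008347 -0.17240904  0.34367733]
```

View pics/w3.png

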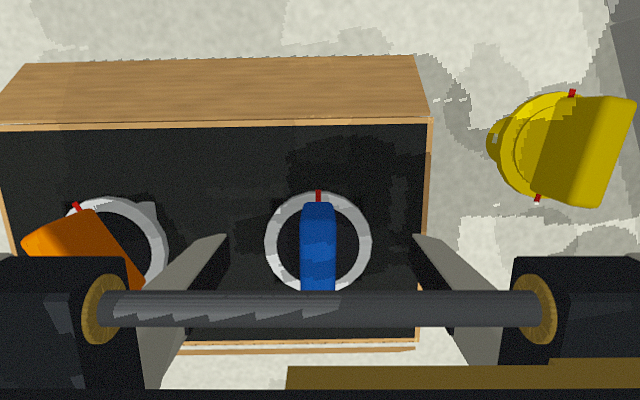

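The lamp is centred between the open fingers, with its bar and red mark vertical in the picture at column 318. No contact so far, so I'll close.

Call:
play_rows:
  steps:
    - [[-1,0.002,0,-0.001,0],[-1,0.002,0,-0.001,0],[1,0.002,0,-0.001,0],[1,0.002,0,-0.001,0],[1,0.002,0,-0.001,0],[1,0.002,0,-0.001,0],[1,0.002,0,-0.001,0],[1,0.002,0,-0.001,0],[1,0.002,0,-0.001,0],[1,0.002,0,-0.001,0],[1,0.002,0,-0.001,0],[1,0.002,0,-0.001,0]]

```text
clock: 4.9
eef_pos: [0.5724, -0.1849, 0.0927]
orientation: [[-0.0, 0.257, 0.966], [-0.0, 0.966, -0.257], [-1.0, -0.0, 0.0]]
contact_force: [-0.3, 0.9, 0.4]
opening: 0.193
```

Call:
play_rows:
  steps:
    - [[1,-0.01,0,0,0],[1,-0.025,0,0,0],[1,-0.045,0,0,0],[1,-0.07,0,0,0],[1,-0.1,0,0,0],[1,-0.13,0,0,0],[1,-0.16,0,0,0],[1,-0.185,0,0,0],[1,-0.2,0,0,0],[1,-0.205,0,0,0],[1,-0.205,0,0,0]]

```text
clock: 6.0
eef_pos: [0.5724, -0.1849, 0.2979]
orientation: [[0.0, 0.257, 0.966], [-0.0, 0.966, -0.257], [-1.0, -0.0, 0.0]]
contact_force: [-0.7, 0.0, -2.9]
opening: 0.168
```

```bash
python3 - <<'E'
from m import *
f=grab('wrist','w4.png'); pickle.dump(f,open('w4.pkl','wb')); o=arm.get_obs(); print(o['eef_pos'],o['contact_force'],o['opening'],o['orientation'])
print(shift([.53,.158,.30],o['orientation'],o['eef_pos']))
E
```

```text
[ 0.57225698 -0.18485525  0.29684539] [ 0.39562092 -0.94483383 -2.13275062] 0.1695858264656361 [[-8.27946985e-04  2.57002016e-01  9.66410512e-01]
 [ 3.17815414e-04  9.66410862e-01 -2.57001837e-01]
 [-9.99999607e-01  9.43562614e-05 -8.81816162e-04]]
[-0.00301066  0.3204792  -0.1289548 ]
```

View pics/w4.png

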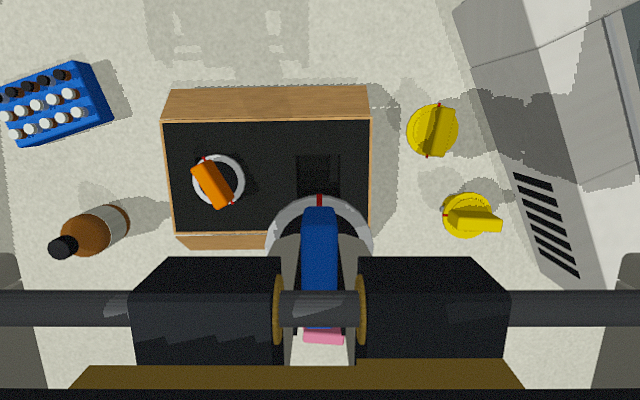

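The lamp is lifted cleanly, with its red mark at (319,200) and the bar square in the jaws. The orange lamp stays in its pocket at (218,182). Next I'll carry it to a viewing pose beyond the port.

```bash
python3 - <<'E'
from m import *
o=arm.get_obs()
print(shift([.637,.175,.30],o['orientation'],o['eef_pos']))
E
```

```text
[-0.00309385  0.3644074  -0.0299179 ]
```

Call:
play_rows:
  steps:
    - [[1,0,0.015,-0.001,-2],[1,0,0.04,-0.003,-5],[1,0,0.07,-0.006,-8],[1,0,0.1,-0.009,-11],[1,0,0.13,-0.012,-14],[1,0,0.16,-0.015,-17],[1,0,0.19,-0.018,-20],[1,0,0.22,-0.02,-23],[1,0,0.25,-0.022,-25],[1,0,0.28,-0.025,-25],[1,0,0.31,-0.028,-25],[1,0,0.335,-0.03,-25],[1,0,0.355,-0.03,-25],[1,0,0.364,-0.03,-25],[1,0,0.364,-0.03,-25],[1,0,0.364,-0.03,-25],[1,0,0.364,-0.03,-25]]

```text
clock: 7.75
eef_pos: [0.6369, 0.1737, 0.2977]
orientation: [[0.0, -0.175, 0.985], [-0.0, 0.985, 0.175], [-1.0, -0.0, 0.0]]
contact_force: [0.3, 0.5, -1.9]
opening: 0.172
```

```bash
python3 - <<'E'
from m import *
f=grab('wrist','w5.png'); o=arm.get_obs(); f['obs']=o; pickle.dump(f,open('w5.pkl','wb')); print(o['eef_pos'],o['contact_force'],o['opening'],o['qpos'])
E
```

```text
[0.63690943 0.17368273 0.29780334] [-0.34414793 -0.50748801 -2.21004186] 0.16940679321178406 [ 2.27641015e-01  7.48184880e-02  1.39883558e+00 -1.29555444e-04
  1.66778581e+00 -1.51874043e+00]
```

View pics/w5.png

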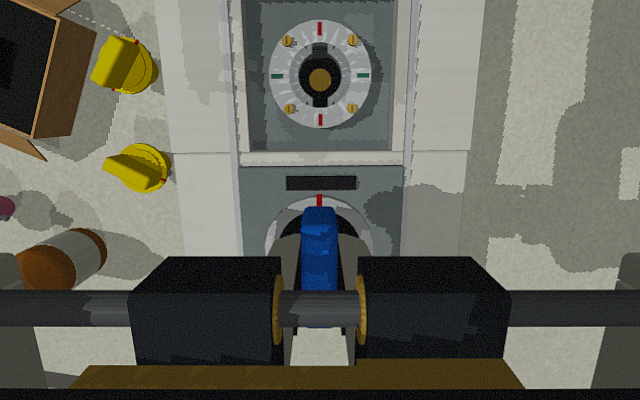

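The port is at about (320,75), with red marks at (319,29) and (320,119), green marks at (277,76) and (363,75), and both slots vertical in the picture. I'll take a second view 50 mm back.

Call:
play_rows:
  steps:
    - [[1,0,0,-0.025,0],[1,0,0,-0.05,0],[1,0,0,-0.05,0],[1,0,0,-0.05,0],[1,0,0,-0.05,0]]

```text
clock: 8.3
eef_pos: [0.5881, 0.1655, 0.2977]
orientation: [[0.0, -0.175, 0.985], [0.0, 0.985, 0.175], [-1.0, -0.0, 0.0]]
contact_force: [0.4, -0.1, -1.7]
opening: 0.171
```

```bash
python3 - <<'E'
from m import *
from scipy.optimize import least_squares
f=grab('wrist','w6.png'); o=arm.get_obs(); f['obs']=o; pickle.dump(f,open('w6.pkl','wb'))
rays={}
for n in('w5','w6'):
    f=pickle.load(open(n+'.pkl','rb'));hsv=cv2.cvtColor(f['frame'],cv2.COLOR_RGB2HSV)
    print(n,f['obs']['eef_pos'],az(f['obs']['orientation'][:,2]))
    y1=185 if n=='w6' else 140
    H,S,V=[hsv[...,i].astype(int) for i in range(3)]
    red=((S>140)&(V>90)&((H<6)|(H>174)))
    grn=((S>70)&(V>50)&(H>60)&(H<100))
    br=((S>110)&(V>90)&(H>10)&(H<28))
    for nm,m in(('red',red),('grn',grn),('brass',br)):
        M=np.zeros((400,640),np.uint8);M[5:y1,255:385]=m[5:y1,255:385]*255
        k,l,s,c=cv2.connectedComponentsWithStats(M)
        for i in range(1,k):
            if s[i,4]>=10: print(nm,s[i,4],c[i],onz(f,*c[i],.14)[:2])
    # collar outer circle: bright low sat
    M=np.zeros((400,640),np.uint8);M[5:y1,260:382]=((V>125)*255)[5:y1,260:382]
    k,l,s,c=cv2.connectedComponentsWithStats(M); 
    cand=[i for i in range(1,k) if s[i,4]>1500 and s[i,2]<115]; print([s[i] for i in cand])
    cv2.imwrite(f'pics/{n}c.png',cv2.resize(f['frame'][0:200,240:400],None,fx=3,fy=3,interpolation=cv2.INTER_CUBIC)[:,:,::-1])
E
```

```text
w5 [0.63690943 0.17368273 0.29780334] 10.059567587789715
red 39 [319.  28.] [0.50399027 0.15090854]
red 36 [320.  119.5] [0.57410823 0.16415055]
grn 44 [363.   74.5] [0.53230256 0.19279639]
grn 47 [276.61702128  75.4893617 ] [0.5454543  0.12266323]
brass 79 [286.26582278  39.96202532] [0.51727659 0.12643208]
brass 82 [352.5         39.35365854] [0.50755512 0.17897241]
brass 373 [319.52815013  79.43967828] [0.54235328 0.15812459]
brass 68 [288.42647059 108.70588235] [0.56999271 0.13631301]
brass 67 [351.44776119 108.        ] [0.56017198 0.18866352]
[array([ 269,   20,  102,  108, 5692], dtype=int32)]
w6 [0.58820136 0.16561459 0.29750767] 10.088034970703417
red 38 [318.81578947  92.36842105] [0.50381565 0.15119032]
red 32 [319.03125 176.84375] [0.57431742 0.1638448 ]
grn 43 [277.88372093 136.53488372] [0.54577385 0.12276925]
grn 31 [360.32258065 136.03225806] [0.53298185 0.19266654]
brass 68 [287.20588235 104.48529412] [0.51805688 0.12665332]
brass 69 [350.37681159 104.07246377] [0.50846192 0.17901285]
brass 327 [319.04587156 133.55657492] [0.53711531 0.15727657]
brass 61 [289.06557377 167.31147541] [0.57052219 0.13634613]
brass 64 [349.765625 166.90625 ] [0.56084994 0.1889668 ]
[array([ 270,   85,   99,  100, 5077], dtype=int32)]
```

View pics/w6c.png

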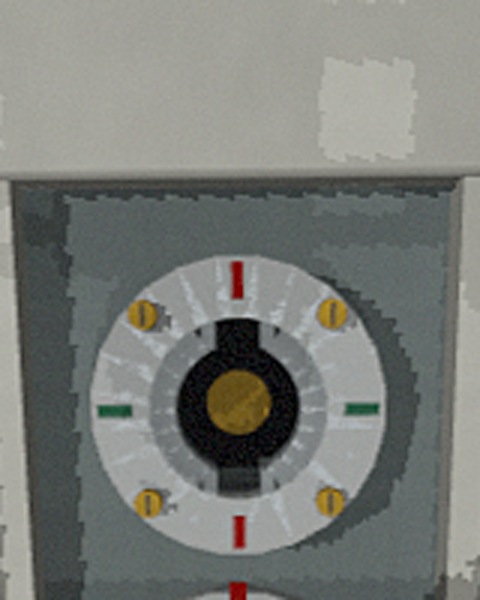

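```bash
python3 - <<'E'
from m import *
from scipy.optimize import least_squares
F={n:pickle.load(open(n+'.pkl','rb')) for n in('w5','w6')}
# mark heights
M={'redA':((319,28),(318.8,92.4)),'redB':((320,119.5),(319.03,176.84)),'gR':((363,74.5),(360.3,136.0)),'gL':((276.6,75.5),(277.9,136.5))}
C=[]
for k,(a,b) in M.items():
    x,e=tri([ray(F['w5'],*a),ray(F['w6'],*b)]); C.append(x); print(k,np.round(x,4),np.round(e,4))
print('centre',np.mean(C,0))
# flange arc
f=F['w5'];o=f['obs'];R=o['orientation'];p=o['eef_pos'];zf=p[2]-.027
hsv=cv2.cvtColor(f['frame'],cv2.COLOR_RGB2HSV)
cv2.imwrite('pics/fl.png',cv2.resize(f['frame'][180:290,250:390],None,fx=5,fy=5,interpolation=cv2.INTER_CUBIC)[:,:,::-1])
for c in([0,0],[0,.0003]): print(proj(f,p+R@np.array([.027,0,.0003-.027])))
v,u=np.nonzero(((hsv[...,1]>140)&(hsv[...,2]>80)&((hsv[...,0]<6)|(hsv[...,0]>174)))[185:215,300:340]); 
X=onz(f,u.mean()+300,v.mean()+185,zf); print('red mark tool coords',R.T@(X-p),u.mean()+300,v.mean()+185)
E
```

```text
redA [0.5038 0.151  0.1394] [0.0001 0.0001]
redB [0.5741 0.164  0.1409] [0.0002 0.0002]
gR [0.5328 0.1923 0.1437] [0.0001 0.0001]
gL [0.5456 0.1229 0.1418] [0. 0.]
centre [0.53908057 0.15755676 0.14145678]
[317.52336449 199.05672296]
[317.52336449 199.05672296]
red mark tool coords [ 0.02699569  0.0007252  -0.0265117 ] 318.95 199.41666666666666
```

View pics/fl.png

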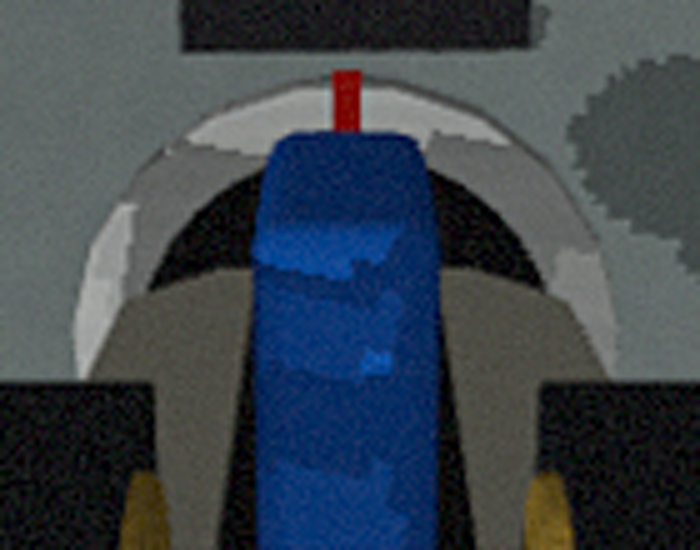

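The port centre comes out at (0.5391, 0.1576), height ≈0.141 (text says 0.140), with the slot axis at about 10.4°. The held lamp sits 0.7 mm along tool y and about 0.6 mm along tool z from the TCP. Now I'll move above the port.

Call:
play_rows:
  steps:
    - [[1,0,0,-0.02,-0.3],[1,0.01,0,-0.04,-0.3],[1,0.03,0,-0.05,-0.3],[1,0.05,0,-0.0505,-0.3],[1,0.063,0,-0.0505,-0.3],[1,0.068,0,-0.0505,-0.3],[1,0.068,0,-0.0505,-0.3],[1,0.068,0,-0.0505,-0.3],[1,0.068,0,-0.0505,-0.3]]

```text
clock: 9.25
eef_pos: [0.5384, 0.157, 0.2305]
orientation: [[0.001, -0.181, 0.984], [0.0, 0.984, 0.181], [-1.0, 0.0, 0.001]]
contact_force: [-0.3, 0.3, -2.2]
opening: 0.17
```

```bash
python3 - <<'E'
from m import *
f=grab('wrist','w7.png'); g=grab('side'); s=grab('scene'); o=arm.get_obs(); print(o['eef_pos'],o['contact_force'],o['ft_torque'],az(o['orientation'][:,2]),o['qpos'])
a=cv2.resize(g['frame'][170:270,220:350],None,fx=3,fy=3,interpolation=cv2.INTER_CUBIC)
b=cv2.resize(s['frame'][190:320,350:490],None,fx=2.8,fy=2.8,interpolation=cv2.INTER_CUBIC)
h=max(a.shape[0],b.shape[0]); I=np.zeros((h,a.shape[1]+b.shape[1],3),np.uint8); I[:a.shape[0],:a.shape[1]]=a; I[:b.shape[0],a.shape[1]:]=b
cv2.imwrite('pics/s7.png',I[:,:,::-1])
E
```

```text
[0.53816801 0.15698863 0.23015766] [ 0.57937511  0.04553128 -1.97855094] [ 0.09992329 -0.11163552  0.04025108] 10.40840469274427 [ 2.38312226e-01 -1.30589612e-01  1.70859752e+00  3.70930511e-05
  1.56292825e+00 -1.51414534e+00]
```

View pics/w7.png

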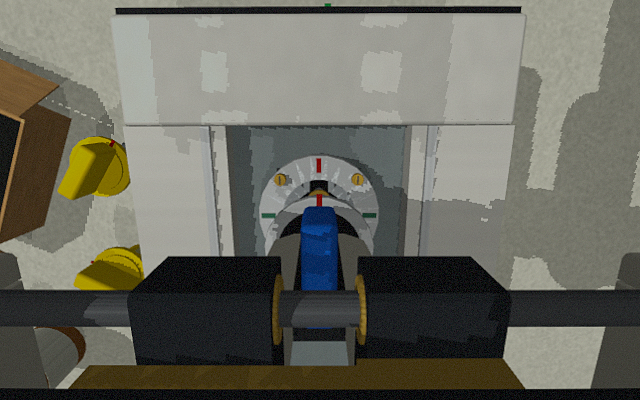

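View pics/s7.png

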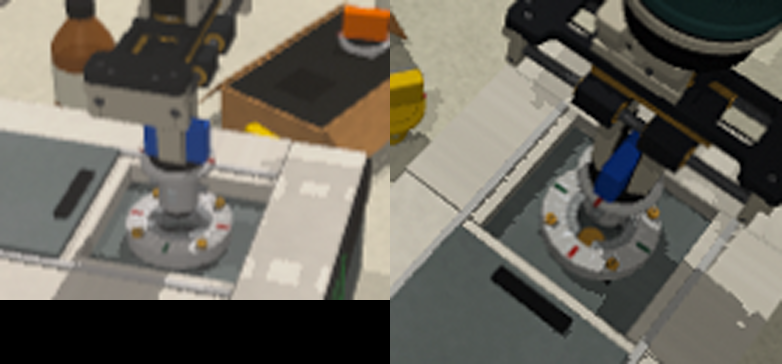

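The lamp hangs above the port with its red mark in line with the collar's red mark (column 319). I'll go down to just above the plunger and watch the forces.

Call:
play_rows:
  steps:
    - [[1,0.008,0,0,0],[1,0.016,0,0,0],[1,0.022,0,0,0],[1,0.027,0,0,0],[1,0.031,0,0,0],[1,0.035,0,0,0],[1,0.039,0,0,0],[1,0.042,0,0,0],[1,0.042,0,0,0],[1,0.042,0,0,0]]

```text
clock: 10.4
eef_pos: [0.538, 0.157, 0.1877]
orientation: [[0.0, -0.181, 0.984], [0.0, 0.984, 0.181], [-1.0, 0.0, 0.0]]
contact_force: [-0.1, 0.0, -1.9]
opening: 0.17
```

```bash
cat > look.py <<'E'
from m import *
import sys
n=sys.argv[1]
f=grab('wrist','w%s.png'%n); g=grab('side'); s=grab('scene'); o=arm.get_obs(); print(o['clock'],o['eef_pos'],o['contact_force'],o['ft_torque'],az(o['orientation'][:,2]),o['opening'])
a=cv2.resize(g['frame'][190:270,230:330],None,fx=4,fy=4,interpolation=cv2.INTER_CUBIC)
b=cv2.resize(s['frame'][210:310,370:470],None,fx=4,fy=4,interpolation=cv2.INTER_CUBIC)
I=np.zeros((400,800,3),np.uint8); I[:a.shape[0],:400]=a; I[:,400:]=b
cv2.imwrite('pics/s%s.png'%n,I[:,:,::-1])
E
python3 look.py 8
```

```text
10.55 [0.53808817 0.1569774  0.18789443] [ 0.29246528  0.25241564 -2.63645635] [ 0.07917684 -0.11475959 -0.04292009] 10.41006647610912 0.16914820030601332
```

View pics/s8.png

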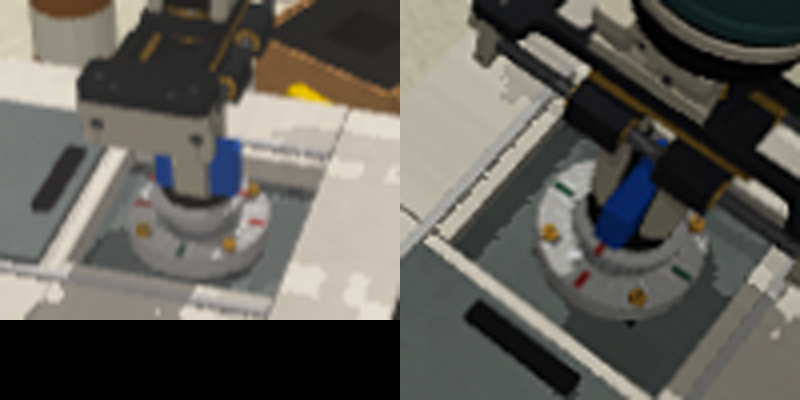

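View pics/w8.png

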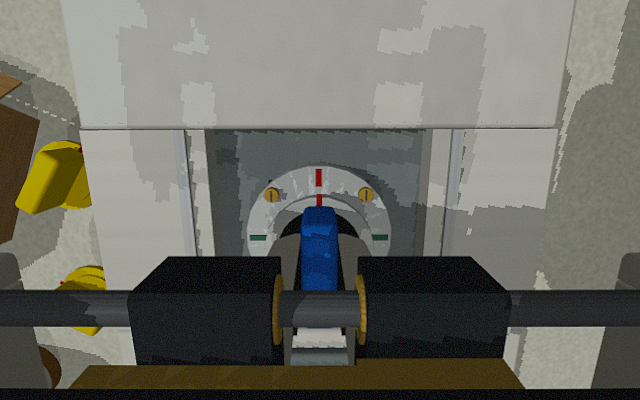

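The lamp is in the bore with its pins in the slots. Flange about 15 mm up and no side force. I'll press on.

Call:
play_rows:
  steps:
    - [[1,0.003,0,0,0],[1,0.006,0,0,0],[1,0.008,0,0,0],[1,0.01,0,0,0],[1,0.012,0,0,0],[1,0.013,0,0,0],[1,0.013,0,0,0],[1,0.013,0,0,0]]

```text
clock: 11.35
eef_pos: [0.5381, 0.157, 0.1749]
orientation: [[0.0, -0.181, 0.984], [0.0, 0.984, 0.181], [-1.0, -0.0, 0.0]]
contact_force: [-0.0, 0.3, 5.1]
opening: 0.17
```

```bash
python3 look.py 9
```

```text
11.5 [0.53810762 0.1569718  0.1748385 ] [0.21198689 0.95701192 4.31209737] [ 0.09631188 -0.25675081 -0.02799027] 10.408321851773996 0.1701019893374501
```

View pics/s9.png

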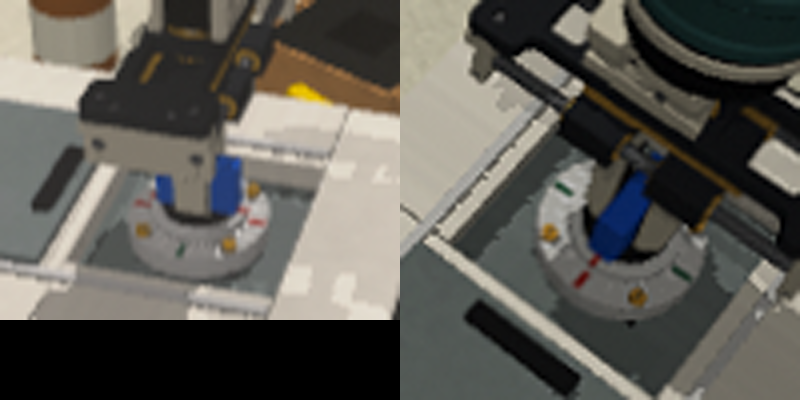

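Call:
play_rows:
  steps:
    - [[1,0.001,0,0,0],[1,0.0015,0,0,0],[1,0.002,0,0,0],[1,0.002,0,0,0],[1,0.002,0,0,0]]

```text
clock: 12.0
eef_pos: [0.5381, 0.157, 0.1732]
orientation: [[0.001, -0.181, 0.984], [0.0, 0.984, 0.181], [-1.0, 0.0, 0.001]]
contact_force: [-1.4, 0.1, 8.2]
opening: 0.173
```

Call:
play_rows:
  steps:
    - [[1,0.0005,0,0,0],[1,0.001,0,0,0],[1,0.001,0,0,0],[1,0.001,0,0,0]]

```text
clock: 12.4
eef_pos: [0.5382, 0.157, 0.1731]
orientation: [[0.001, -0.181, 0.984], [0.0, 0.984, 0.181], [-1.0, 0.0, 0.001]]
contact_force: [-4.5, -1.0, 16.7]
opening: 0.171
```

The flange is now on the collar: the force rises steeply to about 17 N while the height stays at 0.1731. Next is the clockwise twist (positive about tool x), while holding the press.

Call:
play_rows:
  steps:
    - [[1,0,0,0,4],[1,0,0,0,9],[1,0,0,0,14],[1,0,0,0,19],[1,0,0,0,24],[1,0,0,0,29],[1,0,0,0,34],[1,0,0,0,39],[1,0,0,0,44],[1,0,0,0,45]]

```text
clock: 13.4
eef_pos: [0.5387, 0.1571, 0.1732]
orientation: [[0.003, 0.57, 0.821], [0.001, 0.821, -0.57], [-1.0, 0.002, 0.002]]
contact_force: [1.4, 0.7, 14.6]
opening: 0.174
```

```bash
python3 look.py 10
```

```text
13.55 [0.53868993 0.15715707 0.17318128] [ 2.07003382 -0.97659422 13.50253581] [ 0.13725576 -0.13822164  0.15968321] -34.59152871137437 0.17058535783540021
```

View pics/s10.png

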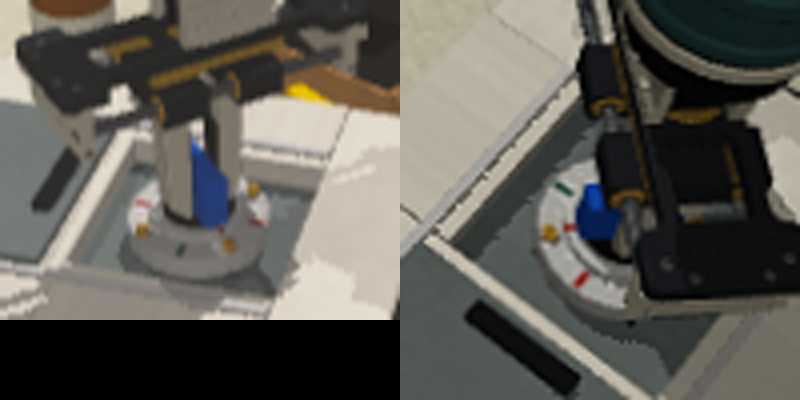

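View pics/w10.png

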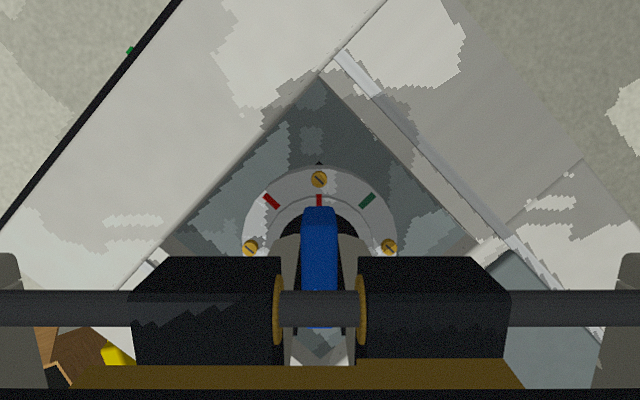

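The lamp is turning with the gripper: halfway, its red mark sits midway between the collar's red (271,201) and green (367,200) marks, and it's still pressed. I'll finish the turn.

Call:
play_rows:
  steps:
    - [[1,0,0,0,5],[1,0,0,0,10],[1,0,0,0,15],[1,0,0,0,20],[1,0,0,0,25],[1,0,0,0,30],[1,0,0,0,34],[1,0,0,0,38],[1,0,0,0,41],[1,0,0,0,44],[1,0,0,0,45],[1,0,0,0,45]]

```text
clock: 14.75
eef_pos: [0.5389, 0.1573, 0.1732]
orientation: [[0.003, 0.984, 0.18], [0.001, 0.18, -0.984], [-1.0, 0.003, -0.0]]
contact_force: [3.1, 1.9, 12.5]
opening: 0.168
```

```bash
python3 look.py 11
```

```text
14.9 [0.53892557 0.1573106  0.17316167] [ 3.45733381  2.78149838 13.61017463] [ 0.35804371 -0.69221491  0.22780965] -79.57382458004835 0.16926984734982833
```

View pics/w11.png

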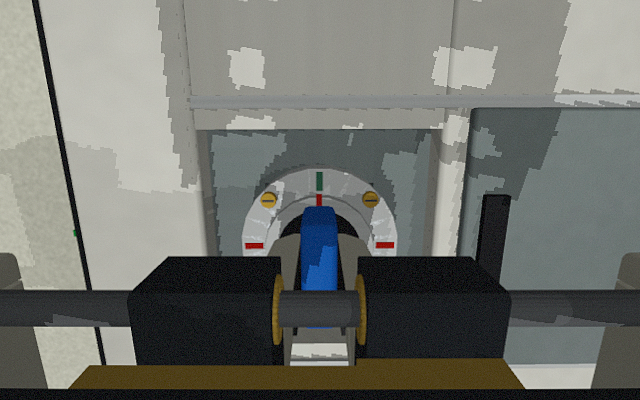

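The red mark now lines up with the green mark at column 319. I'll turn slightly further to feel for the stop.

Call:
play_rows:
  steps:
    - [[1,0,0,0,1],[1,0,0,0,2],[1,0,0,0,2],[1,0,0,0,2]]

```text
clock: 15.3
eef_pos: [0.539, 0.1573, 0.1732]
orientation: [[0.003, 0.989, 0.147], [0.001, 0.147, -0.989], [-1.0, 0.004, -0.0]]
contact_force: [3.3, 2.2, 12.4]
opening: 0.168
```

```bash
python3 - <<'E'
from m import *
o=arm.get_obs(); print(o['clock'],o['eef_pos'],o['contact_force'],o['ft_torque'],az(o['orientation'][:,2]),o['opening'],o['joint_torque'])
E
```

```text
15.3 [0.53896375 0.15727059 0.17320626] [ 3.34656738  2.16353904 12.37430634] [ 0.32999398 -0.79693043  0.2518282 ] -81.57532646077738 0.16827670984670343 [ -0.55202041 -44.99875546 -51.43814564  -0.15395135   1.21869128
   0.32466059]
```

Call:
play_rows:
  steps:
    - [[1,0,0,0,1],[1,0,0,0,2],[1,0,0,0,3],[1,0,0,0,3],[1,0,0,0,3]]

```text
clock: 15.8
eef_pos: [0.539, 0.1573, 0.1732]
orientation: [[0.004, 0.995, 0.095], [0.001, 0.095, -0.995], [-1.0, 0.004, -0.001]]
contact_force: [4.8, 2.3, 12.5]
opening: 0.174
```

```bash
python3 look.py 12; python3 - <<'E'
import cv2
a=cv2.imread('pics/w11.png');b=cv2.imread('pics/w12.png')
import numpy as np
r=lambda q:cv2.resize(q[155:265,235:405],None,fx=2.3,fy=2.3,interpolation=cv2.INTER_CUBIC)
cv2.imwrite('pics/cmp.png',np.hstack([r(a),r(b)]))
E
```

```text
15.95 [0.53897879 0.15733729 0.17316849] [ 4.51996282  2.07086959 13.09145498] [ 0.31644186 -0.80664641  0.67044166] -84.55107594902816 0.17436817978789562
```

View pics/cmp.png

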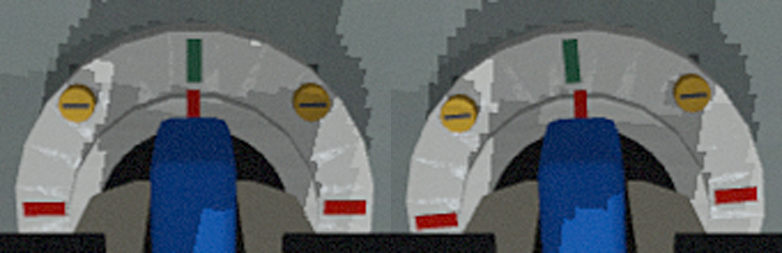

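The stop is found: the torque jumped from 0.25 to 0.67 N m over 3°, and the jaws began to pry. I'll ease the turn slightly, relieve the 4.5 N side load by shifting 0.8 mm, add a touch more press, and hold.

Call:
play_rows:
  steps:
    - [[1,0.0003,0.0004,0,0],[1,0.0005,0.0008,0,-0.5],[1,0.0005,0.0008,0,-0.5],[1,0.0005,0.0008,0,-0.5],[1,0.0005,0.0008,0,-0.5],[1,0.0005,0.0008,0,-0.5]]

```text
clock: 16.55
eef_pos: [0.5393, 0.1574, 0.1731]
orientation: [[0.002, 0.995, 0.104], [0.001, 0.104, -0.995], [-1.0, 0.002, -0.001]]
contact_force: [-2.5, 0.7, 18.4]
opening: 0.171
```

```bash
python3 look.py 13; python3 - <<'E'
from m import *
f=grab('wrist'); h=cv2.cvtColor(f['frame'],cv2.COLOR_RGB2HSV); H,S,V=[h[...,i].astype(int) for i in range(3)]
o=arm.get_obs();c=o['eef_pos']
for nm,m in(('red',(S>140)&(V>80)&((H<6)|(H>174))),('grn',(S>70)&(V>50)&(H>60)&(H<100))):
    M=np.zeros((400,640),np.uint8);M[155:256,235:405]=m[155:256,235:405]*255
    k,l,s,cc=cv2.connectedComponentsWithStats(M)
    for i in range(1,k):
        if s[i,4]>8: 
            X=onz(f,*cc[i],.146 if (abs(cc[i][0]-319)<15 and nm=='red') else .14); print(nm,cc[i],X,az(X[:2]-np.array([.5391,.1576])))
E
```

```text
16.7 [0.53926855 0.15743326 0.17310256] [-3.11818407  2.2118329  18.41540448] [0.21706839 0.6633637  0.54976626] -84.05287810532411 0.1706438858798411
red [317.08333333 199.36666667] [0.53551224 0.18443443 0.146     ] 97.61528080860163
red [384.13829787 240.23404255] [0.57430263 0.16380453 0.14      ] 9.995829322257542
red [253.66666667 250.22580645] [0.50398112 0.1507659  0.14      ] -168.98793146379023
grn [313.10909091 181.25454545] [0.53261247 0.19237812 0.14      ] 100.56654493138781
```

View pics/s13.png

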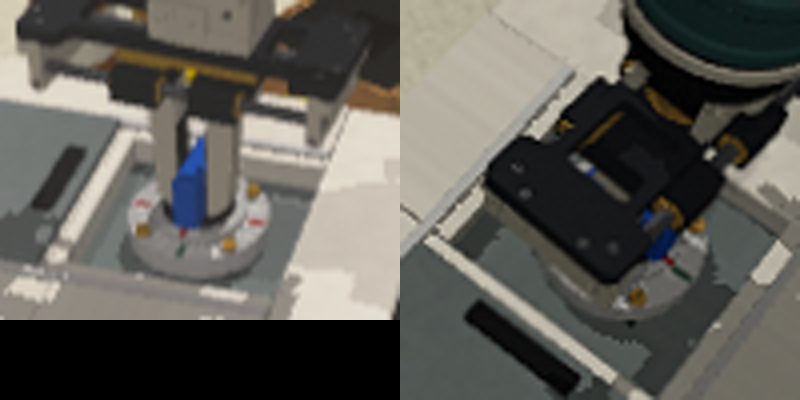

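The lamp's red mark is at 97.6° against the green mark's 100.6°, so it's about 93° from the slots and hard on the stop at 0.55 N m. The flange is flat, with about 12 N net on the collar. I'll do a short hold test before handing in.

Call:
play_rows:
  steps:
    - [[1,0,-0.0003,0,0],[1,0,-0.0003,0,0],[1,0,-0.0003,0,0],[1,0,-0.0003,0,0],[1,0,-0.0003,0,0],[1,0,-0.0003,0,0],[1,0,-0.0003,0,0],[1,0,-0.0003,0,0],[1,0,-0.0003,0,0],[1,0,-0.0003,0,0]]

```text
clock: 17.75
eef_pos: [0.5392, 0.1574, 0.1731]
orientation: [[0.003, 0.995, 0.104], [0.001, 0.104, -0.995], [-1.0, 0.003, -0.001]]
contact_force: [0.4, 2.0, 17.3]
opening: 0.171
```

```bash
python3 look.py 14; python3 - <<'E'
from m import *
s=grab('scene','sc14.png')
E
```

```text
17.9 [0.53924553 0.1574038  0.17310027] [ 0.02407121  1.72135743 18.12327645] [0.24434764 0.14109745 0.55001871] -84.05735505009035 0.17423677693409947
```

View pics/w14.png

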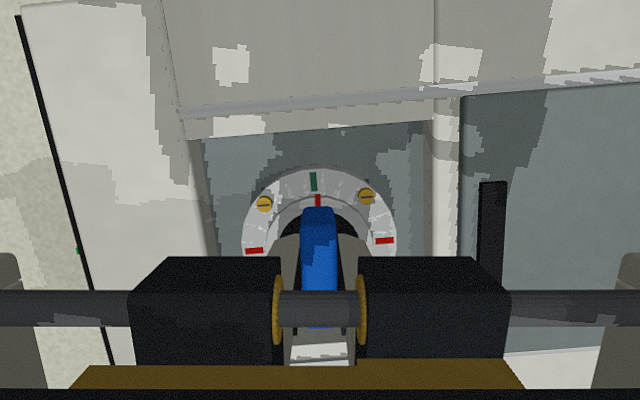

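View pics/sc14.png

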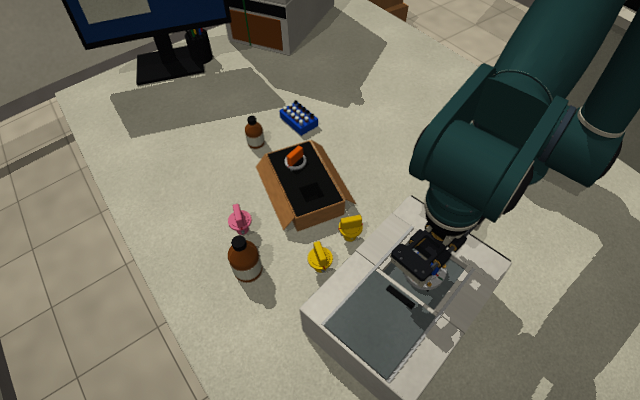

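The hold is steady: 18 N press, 0.55 N m turn and side force under 2 N. In the scene view the orange lamp (295,157), the bottles (254,131) and (244,258) and the rack (298,118) are where they were.

```bash
python3 -c "
from workcell import arm
print(arm.close_job())"
```

```text
the job is handed in; nothing more can be done
None
```

The blue-grip lamp is fitted in the port and turned fully home. I handed the job in at about 18 s with the gripper still holding it there, pressed down, ready for the clamp screws.

- **Pressed down:** the tool height stayed at 0.1731 m, the level where the force first rose steeply as the flange met the collar. The tool reads about 18 N upward. Allowing for the lamp's weight and the contact spring, that leaves roughly 12 N on the collar.
- **Turned home:** turning torque rose from 0.25 to 0.67 N m over the last 3°, which I took as the stop. I eased back 0.5° and it held steady at 0.55 N m for a second, with side force under 2 N.
- **Small disagreement:** the lamp's red mark sits about 3° past the green mark, so the turn is about 93° rather than exactly a quarter. I took this as play in the slots and ring. The shutter's own position could not be read directly.
- **Everything else:** in the last scene picture the orange-grip lamp, both bottles, the vial rack and the pink and yellow lamps are where they started.

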